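# Run the wing nut onto the card laminating jig

## Task

Put the red wing nut over the stud of the card press, open side down, and turn it gently backward (counterclockwise from above) until you feel its teeth drop past the thread start, then turn it forward (clockwise) finger-tight until it is fully home and holds the aluminium plate pressed down. Feel your way: do not push the nut down hard, do not wrench the stud round in its rubber bush, and leave the other things on the table where they are; let go at the end.

Things in the scene. Friction and masses are not known exactly. Their poses are not given: they have to be found in the camera images.
- nut: red plastic wing nut, loose, 77 to 143 g, 69 mm tall, standing with its open side down. Origin: centre of its underside; z up along its axis. From z = 0 to 39 mm a round hub 45 mm in diameter with a blind bore 34 mm wide and 33 mm deep, open below
- nut_wing (a point): middle of the nut's wing, 54 mm above its underside, on its axis. The wing is an upright bar 12 mm thick (along y), 56 mm long (along x), from 39 to 69 mm above the underside: grip it across its 12 mm, fingertips just above the hub's top
- nut_teeth (a point): point on the nut's axis level with its teeth, 4.5 mm above its underside: three brass teeth inside the bore, 120 degrees apart, stand in to 11.9 mm from the axis; each is 5 mm wide and 5 mm tall (2 to 7 mm above the underside). Press with a few N only: contact forces over 50 N in all between nut and stud damage them
- stud_tip (a point): top of the upright steel stud on the press, on its axis; 77 mm above the table. Flat tip 12 mm wide, a taper to the 22 mm core within 8 mm below the tip, which guides the nut if it is let shift sideways. The stud's angle about its axis differs every time and is not reported
- thread_top (a point): on the stud's axis, level with the flat tops of its thread: 14 mm below the tip, 63 mm above the table. Three blunt flights, 31 mm over all, each 84 degrees long with gaps of 36 degrees. A nut set on at random mostly rests on them, underside 2 mm below this point, or up to 2 mm above it on the 4 mm lug at each flight's forward end; the lug stops forward turning there
- stud_seat (a point): on the stud's axis, level with the plate's top at rest (52 mm above the table). Turned back (counterclockwise, at most about 110 degrees) the nut drops 9 mm: underside at this point. A wall stops further back turning within 15 degrees. Then forward: after about 5 to 60 degrees it has pulled the plate down 3.5 mm, then about 25 degrees level, then a wall stops it
- stud (a joint): twist of the stud in its stiff rubber bush, rad, counterclockwise positive, 0 at rest; spring of 4 N m per rad. The bush tears at 0.1 rad, that is 0.4 N m (the drive home takes under about 0.25 N m).
- plate (a joint): how far the sprung pressure plate is pressed down, m: 0 at rest, 0.0035 when the nut is home, 0.005 at its stop. 3 N preload and 1 N per mm.
- jig: the press: 200 x 170 mm plywood board, 18 mm thick, fixed to the table; origin under its centre, the stud stands over it. Card stack 130 x 110 mm up to 39 mm high, aluminium plate 90 x 70 x 8 mm with its top at 52 mm
- tape_roll: bystander: yellow tape roll, 90 mm diameter, 24 mm tall, lying flat; origin at centre of underside
- glue: bystander: white glue bottle, 52 mm diameter, 130 mm tall, standing; origin at centre of underside
- scissors: bystander: scissors with red handles, 185 mm long, 11 mm tall, lying flat
- spool: bystander: small cardboard spool, 64 mm diameter, 16 mm tall
- pencil: bystander: black pencil, 166 mm long, 8 mm thick
- sharpener: bystander: small dark metal sharpener, 26 x 18 x 14 mm
- knife: bystander: screwdriver with yellow handle, lying flat

How it is judged:
On the way:
1. the nut stands over the stud, its teeth dropped past the thread start, its underside down on the plate (horizontal distance between nut and stud_seat below 0.004 m and z of nut in the frame of stud_seat below 0.003 m and angle between nut's own z axis and vertical below 0.12 rad), for 0.1 s.
At the end, for the whole second after the job is handed in: the nut is home on the stud, upright (within 0.1 rad) and within 4 mm of its axis, released and at rest, its underside at least 2.2 mm below the rest level of the plate and the plate held pressed down by at least 2.2 mm (horizontal distance between nut and stud_seat below 0.004 m and z of nut in the frame of stud_seat below -0.0022 m and value of joint plate above 0.0022 m and angle between nut's own z axis and vertical below 0.1 rad and linear speed of nut below 0.01 m/s); the robot touches nothing.
It fails at once if the stud is wrenched round: its twist exceeds 0.1 rad (0.4 N m) either way (value of joint stud above 0.1 rad or value of joint stud below -0.1 rad).
It fails at once if the nut is forced on the stud with more than 50 N (contact force between nut and stud above 50 N).
It fails at once if a bystander is moved more than 20 mm (distance of any of tape_roll, glue, scissors, spool, pencil, sharpener, knife from where it was at the start of the episode above 0.02 m).
It also fails if it takes over 67 s, if anything falls off the work surface, if the arm or the gripper's body presses on something with over 40 N, if the wrist force passes 120 N, or if a joint passes its speed limit or range.

## Robot

A 6-joint arm with a two-finger parallel gripper is mounted at the origin on the work surface. World frame = base frame: x ahead of the robot, y to its left, z up, the work surface at z = 0. Lengths are in m, angles in rad, forces in N, time in s.
With the tool pointing down it reaches from about 0.375 to 0.975 m from the base axis. Payload 3.8 kg.
Tool frame: the origin (TCP) lies at the very end of the fingers, on their centre line; the grasp point (between the pads) lies 19 mm behind it (bot.pinch_z is the distance from the TCP to the grasp point, in m); x points along the fingers, y is the direction in which the jaws open and shut, and the axes are right-handed (so a half turn about x gives the same grasp; the last joint's range is limited). The gripper opens to 85 mm and grips with 20 to 120 N. Pads are 22 mm wide; open, the fingers measure 114 mm over their backs; the gripper's body (76 mm by 85 mm) begins 54 mm behind the grasp point. The pads swing forward as they close: fully open they stand 13 mm farther back than shut.
Start: joints at [-1.149, 0.264, 1.604, -0, 1.274, -0.037], TCP at [0.299, -0.605, 0.231] pointing down, gripper open.
Joint ranges: [-2.63, 2.63], [-0.94, 2.18], [0.31, 2.57], [-1.31, 4.45], [0, 2.66], [-2.55, 2.55]. Speed limits (rad/s): [2.57, 2.57, 3.14, 3.14, 3.14, 3.14].

## Interface

Orientations are given as a rotation vector (axis times angle).
In Python, from workcell import monitor, imaging, finish_job, bot gives the robot as it stands.
- The arm moves only by the tool jog_arm, never from a script. Its argument "rows" is a list of rows, each a list of 7 numbers: the shift along the tool's x, y, z in m, then the turn, a rotation vector about the tool's x, y, z in rad, then the opening in per cent of the stroke, from 0 (shut) to 100 (fully open). A call has 1 to 20 rows; each row is the pose to reach, as a shift and turn from the pose measured when the call began, along the tool's axes at that moment; what a row does not reach only later rows make up. A row lasts 1/10 s, in which the tool goes at most 50 mm and 8.59 degrees, less where a joint would pass 70% of its speed; a pose out of reach is approached as far as the arm can. A call with a gripper value outside its range is refused whole. The fingers move at their own pace and stop on an object; "force" is the grip in N (left out, the last holds). Time passes only in rows, so rows that repeat a pose let the fingers close. It gives the time, the measured TCP pose, the force and the opening at its end, in the units of the state.
- monitor.read_state(): the state, without advancing time (a new reading comes with each control period).
- imaging.read_camera(name): name is "side" or "top" or "wrist"; returns the picture (480x640x3 uint8, blue, green, red); there is no depth.
- imaging.camera_params(name): a dict with "fx", "fy", "cx", "cy" (pixels), "T" (4x4, takes a point from camera to world coordinates); the wrist camera has in their place "T_tool_cam" (4x4, takes a point from camera to tool coordinates, whose origin is the TCP and whose axes are the tool frame's). Camera axes: x right, y down, z forward; pixel columns grow to the right and rows downward; lengths in m; the calibration is good to about 2 mm. A picture is of the moment at which its call begins: read the wrist's pose just before it. camera_params takes no time and is no camera call.
- finish_job(): hands the job in, once; it reports no verdict.
The state is a dict: "time": time; "q": joint angles; "joint_vel": joint speeds; "joint_torque": joint torques, N m; "tool_pos": TCP position; "tcp_rot": TCP orientation; "wrist_force": force on the tool from outside, world axes, zero at the start; "torque": the same for the moment, N m; "width": opening from 0.0 (shut) to 1.0 (fully open).
Only numpy, scipy, OpenCV 4.12 (cv2) and the standard library are available. Lean on these libraries where they do the work, as an engineer would, in place of code of your own. Each camera call takes 0.05 s, during which the arm holds its last target. There are 200 camera calls.

## Working session

There is one attempt and no reset: what is moved stays moved. The work goes in short steps, Python scripts to look and compute and a tool call to move; the robot and the scene stay as the last step left them, time stands still between calls to the robot, and variables do not carry over. Pictures are saved under pics/ and viewed, about 8 in all and at most 12, crops included, and the job is handed in when it is done.

Besides the shell and the picture viewer there is one more tool, called as a command line: name --pt "numbers of a row" for each row, then --argument value for the rest. jog_arm: Moves the arm, as the interface text tells. Its arguments: {"type":"object","properties":{"rows":{"type":"array","items":{"type":"array","items":{"type":"number"}}},"force":{"type":"number"}},"required":["rows"]}

```bash
mkdir -p pics; ls; python3 - <<'E'
from workcell import monitor, imaging, bot
import cv2, numpy as np
print(monitor.read_state())
ims=[imaging.read_camera(n) for n in("top","side")]
for n,i in zip(("top","side"),ims): cv2.imwrite(f"pics/{n}0.png",i); print(n,imaging.camera_params(n))
print(imaging.camera_params("wrist"))
E
```

```text
pics
{'time': 0.0, 'q': array([-1.14886841e+00,  2.64795805e-01,  1.60539419e+00,  2.48062828e-05,
        1.27367783e+00, -3.68798388e-02]), 'joint_vel': array([ 0.0004225 ,  0.00145047, -0.00126442, -0.00073862, -0.00135297,
        0.00133352]), 'joint_torque': array([-2.83816764e-03, -5.15127432e+01, -3.67310894e+01, -5.16756718e-04,
        1.30512955e-02,  3.30110254e-06]), 'tool_pos': array([ 0.2986607 , -0.60451311,  0.22992237]), 'tcp_rot': array([ 1.96687551,  0.46164416, -1.96770794]), 'wrist_force': array([0.8150275 , 0.61017712, 0.04892517]), 'torque': array([ 0.01136238, -0.04460416,  0.0224861 ]), 'width': 1.0051576786402683}
top {'fx': 569.239398892395, 'fy': 569.239398892395, 'cx': 318.00809843639524, 'cy': 241.51562115549524, 'T': array([[-0.01109212, -0.98807146,  0.1535961 ,  0.38357126],
       [-0.99946109,  0.01570118,  0.02882722,  0.01171533],
       [-0.03089499, -0.15319357, -0.98771313,  1.22257051],
       [ 0.        ,  0.        ,  0.        ,  1.        ]])}
side {'fx': 441.999889427152, 'fy': 441.999889427152, 'cx': 319.6845451721164, 'cy': 238.75285942466414, 'T': array([[ 0.99815321, -0.04052821,  0.04525084,  0.51364648],
       [-0.06008052, -0.54860457,  0.83392047, -0.7884534 ],
       [-0.00897249, -0.83509909, -0.55002637,  0.62529384],
       [ 0.        ,  0.        ,  0.        ,  1.        ]])}
{'fx': 395.3192742913044, 'fy': 395.3192742913044, 'cx': 321.42073122783523, 'cy': 237.56392835991917, 'T_tool_cam': array([[-2.73959163e-04, -2.89842076e-01,  9.57074446e-01,
        -1.43013917e-01],
       [ 9.99999896e-01,  2.70575601e-04,  3.68188002e-04,
         1.91691631e-04],
       [-3.65677368e-04,  9.57074447e-01,  2.89841972e-01,
        -7.11080076e-02],
       [ 0.00000000e+00,  0.00000000e+00,  0.00000000e+00,
         1.00000000e+00]])}
```

View pics/top0.png

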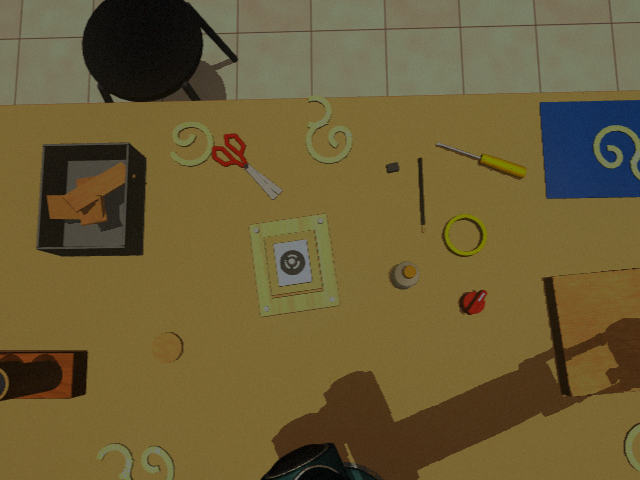

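View pics/side0.png

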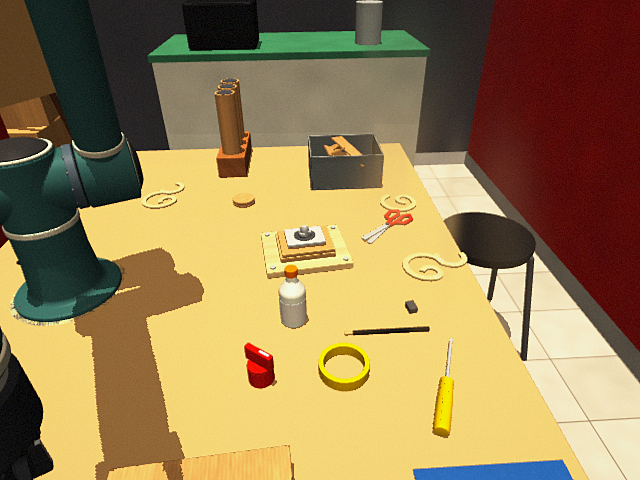

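The top view shows the nut at about (474,302) and the stud at (292,262). The side view shows the nut at (260,366) and the stud at (305,230).

```bash
cat > h.py <<'E'
from workcell import monitor, imaging, bot
import cv2, numpy as np
from scipy.spatial.transform import Rotation as R
def ray(u,v,P,T):
    d=T[:3,:3]@np.array([(u-P["cx"])/P["fx"],(v-P["cy"])/P["fy"],1.]); return T[:3,3],d
def onz(u,v,P,z,T=None):
    o,d=ray(u,v,P,P["T"] if T is None else T); return o+d*(z-o[2])/d[2]
def tool():
    s=monitor.read_state(); T=np.eye(4); T[:3,:3]=R.from_rotvec(s["tcp_rot"]).as_matrix(); T[:3,3]=s["tool_pos"]; return s,T
def wrist(name):
    s,T=tool(); im=imaging.read_camera("wrist"); cv2.imwrite(f"pics/{name}.png",im)
    P=imaging.camera_params("wrist"); return im,P,T@P["T_tool_cam"],T
def red(im):
    h=cv2.cvtColor(im,cv2.COLOR_BGR2HSV); return (((h[...,0]<6)|(h[...,0]>174))&(h[...,1]>150)&(h[...,2]>60)).astype(np.uint8)
E
python3 - <<'E'
from h import *
t=cv2.imread("pics/top0.png");P=imaging.camera_params("top")
m=red(t); n,l,st,c=cv2.connectedComponentsWithStats(m)
for i in range(1,n):
    if st[i,4]>30: print(st[i],c[i])
print(onz(474,302,P,.05)[:2], "stud", onz(292,261,P,.077)[:2])
a=t[280:325,450:500]; b=t[205:320,240:345]
cv2.imwrite("pics/z.png",np.hstack([cv2.resize(a,(400,360),interpolation=2),cv2.resize(b,(394,360),interpolation=2)]))
s,T=tool();print(T)
E
```

```text
[212 134  35  33 439] [230.25284738 151.39635535]
[468 290  19  24 171] [477.41520468 304.32163743]
[463 292  13  15 101] [468.48514851 298.27722772]
[ 0.43634693 -0.27016806] stud [0.52253816 0.09839951]
[[-7.88293800e-04  4.42846882e-01 -8.96596909e-01  2.98667184e-01]
 [ 1.82607908e-03 -8.96595055e-01 -4.42847572e-01 -6.04603740e-01]
 [-9.99998022e-01 -1.98635086e-03 -1.01893106e-04  2.30087832e-01]
 [ 0.00000000e+00  0.00000000e+00  0.00000000e+00  1.00000000e+00]]
```

View pics/z.png

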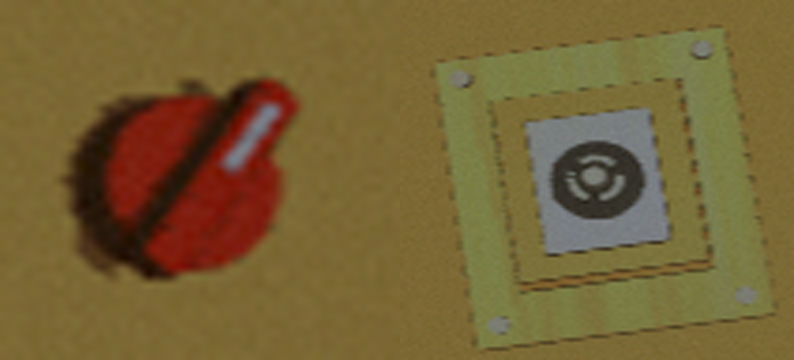

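Close-up: the hub centre is near pixel (474,302), and the wing runs at about -41° in the world. I'll move above the nut with the jaws across the wing.

jog_arm --pt "0.06 -0.24 -0.271 1.175 0 0 60" --pt "0.06 -0.24 -0.271 1.175 0 0 60" --pt "0.06 -0.24 -0.271 1.175 0 0 60" --pt "0.06 -0.24 -0.271 1.175 0 0 60" --pt "0.06 -0.24 -0.271 1.175 0 0 60" --pt "0.06 -0.24 -0.271 1.175 0 0 60" --pt "0.06 -0.24 -0.271 1.175 0 0 60" --pt "0.06 -0.24 -0.271 1.175 0 0 60" --pt "0.06 -0.24 -0.271 1.175 0 0 60" --pt "0.06 -0.24 -0.271 1.175 0 0 60" --pt "0.06 -0.24 -0.271 1.175 0 0 60" --pt "0.06 -0.24 -0.271 1.175 0 0 60" --force 40

```text
time: 1.3
tool_pos: [0.4351, -0.2705, 0.1709]
tcp_rot: [-1.804, 0.675, 1.805]
wrist_force: [0.6, -0.5, -0.1]
width: 0.604
```

```bash
python3 - <<'E'
from h import *
im,P,Tc,T=wrist("w1"); print(T); 
m=red(im); n,l,st,c=cv2.connectedComponentsWithStats(m)
for i in range(1,n):
    if st[i,4]>100: print(st[i],c[i])
for z in(.039,.069):print(onz(320,240,P,z,Tc))
E
```

```text
[[-5.02773056e-04 -6.56929563e-01 -7.53951787e-01  4.35132379e-01]
 [ 1.33483934e-03 -7.53951651e-01  6.56928555e-01 -2.70517140e-01]
 [-9.99998983e-01 -6.76118529e-04  1.25596200e-03  1.70862101e-01]
 [ 0.00000000e+00  0.00000000e+00  0.00000000e+00  1.00000000e+00]]
[ 295  190   59   81 2860] [324.46748252 224.37167832]
[ 0.42491058 -0.26367615  0.039     ]
[ 0.43185588 -0.26987955  0.069     ]
```

View pics/w1.png

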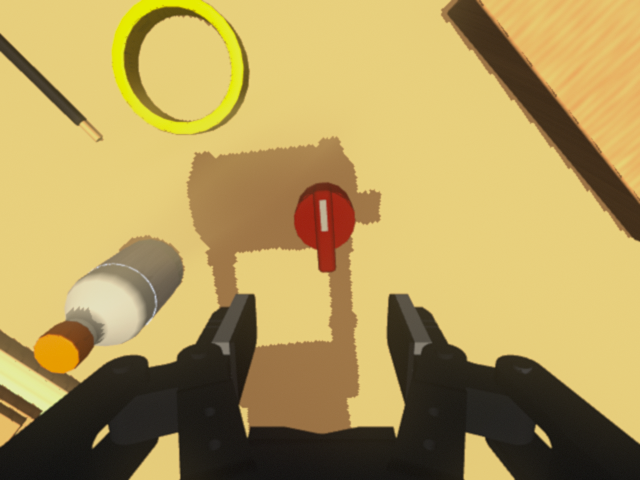

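The wrist view shows the hub centred near (324,217), with the wing running from about (322,190) to (327,271). I'll put that in the tool frame.

```bash
python3 - <<'E'
from h import *
im=cv2.imread("pics/w1.png");P=imaging.camera_params("wrist");s,T=tool();Tc=T@P["T_tool_cam"]
m=red(im)
for v in range(186,274,6):
    u=np.where(m[v,280:370])[0]+280; print(v,u.min() if len(u) else 0,u.max() if len(u) else 0)
g=cv2.cvtColor(im,cv2.COLOR_BGR2HSV)[...,2]
for v in (200,215,235,245,255,265): print(v,im[v,310:342,2])
f=lambda u,v,z:(np.linalg.inv(T)@np.r_[onz(u,v,P,z,Tc),1])[:3].round(4)
print("hub L,R",f(295,217,.039),f(354,217,.039),f(324.5,190,.039),"wing",f(322.5,192,.069),f(327,271,.069), "white",f(324,215,.069))
E
```

```text
186 0 0
192 315 337
198 304 344
204 299 349
210 296 352
216 295 353
222 295 353
228 296 352
234 298 349
240 303 346
246 312 337
252 319 333
258 319 334
264 320 334
270 321 332
200 [159 158 150 127 125 137 145 151 158 164 167 171 176 175 173 171 161 158
 152 145 133 123 140 157 161 160 160 160 160 160 160 160]
215 [158 157 158 150 125 123 135 144 152 159 175 189 191 191 191 191 183 164
 157 151 144 133 122 141 157 159 158 158 159 158 160 157]
235 [158 157 157 157 157 146 120 130 142 149 156 156 158 158 158 158 159 159
 158 157 152 146 135 123 130 152 158 159 157 157 158 158]
245 [155 157 157 157 158 152 131 120 133 144 152 157 158 158 158 158 158 158
 158 158 156 150 143 132 125 151 160 159 158 157 157 156]
255 [231 230 231 230 231 232 224 169 133 137 147 154 157 159 158 158 158 158
 159 157 157 153 148 138 129 132 154 160 159 160 159 159]
265 [231 231 231 231 231 231 232 220 153 129 142 149 157 159 157 158 158 158
 158 158 159 155 152 145 135 125 142 157 160 159 159 160]
hub L,R [ 0.1318 -0.0162 -0.0052] [ 0.1318  0.026  -0.0052] [ 0.1318  0.0048 -0.0247] wing [ 0.1018  0.0033 -0.0287] [0.1018 0.0064 0.0243] white [ 0.1018  0.0043 -0.0139]
```

jog_arm --pt "0.02 0.005 -0.002 -0.058 0 0 60" --pt "0.05 0.005 -0.002 -0.058 0 0 60" --pt "0.08 0.005 -0.002 -0.058 0 0 60" --pt "0.11 0.005 -0.002 -0.058 0 0 60" --pt "0.128 0.005 -0.002 -0.058 0 0 60" --pt "0.128 0.005 -0.002 -0.058 0 0 60" --pt "0.128 0.005 -0.002 -0.058 0 0 5" --pt "0.128 0.005 -0.002 -0.058 0 0 5" --pt "0.128 0.005 -0.002 -0.058 0 0 5" --pt "0.128 0.005 -0.002 -0.058 0 0 5" --pt "0.128 0.005 -0.002 -0.058 0 0 5" --pt "0.128 0.005 -0.002 -0.058 0 0 5" --pt "0.128 0.005 -0.002 -0.058 0 0 5"

```text
time: 2.65
tool_pos: [0.4338, -0.2758, 0.0437]
tcp_rot: [-1.842, 0.629, 1.841]
wrist_force: [-1.5, 1.1, 6.1]
width: 0.128
```

```bash
python3 - <<'E'
from h import *
im,P,Tc,T=wrist("w2"); print(T,tool()[0]); 
E
```

```text
[[ 5.52653104e-04 -6.12284371e-01 -7.90637429e-01  4.33831841e-01]
 [ 5.49445847e-04 -7.90637244e-01  6.12284612e-01 -2.75794565e-01]
 [-9.99999696e-01 -7.72793443e-04 -1.00531022e-04  4.37409782e-02]
 [ 0.00000000e+00  0.00000000e+00  0.00000000e+00  1.00000000e+00]] {'time': 2.7, 'q': array([-6.15285092e-01,  1.59471576e-01,  2.11145396e+00,  9.84699621e-04,
        8.70602898e-01,  1.61387008e+00]), 'joint_vel': array([ 0.00106097, -0.0002409 ,  0.0010216 ,  0.00145891,  0.00115454,
       -0.00012659]), 'joint_torque': array([ 9.53871198e-02, -3.55321777e+01, -2.75317526e+01,  8.61989195e-02,
       -3.55397221e-01, -4.30129061e-03]), 'tool_pos': array([ 0.43379528, -0.27580039,  0.04372083]), 'tcp_rot': array([-1.84192651,  0.62909329,  1.84139294]), 'wrist_force': array([-0.27939969,  0.50406669,  6.0646181 ]), 'torque': array([ 0.02605531,  0.18992433, -0.0184703 ]), 'width': 0.13112826309177092}
```

View pics/w2.png

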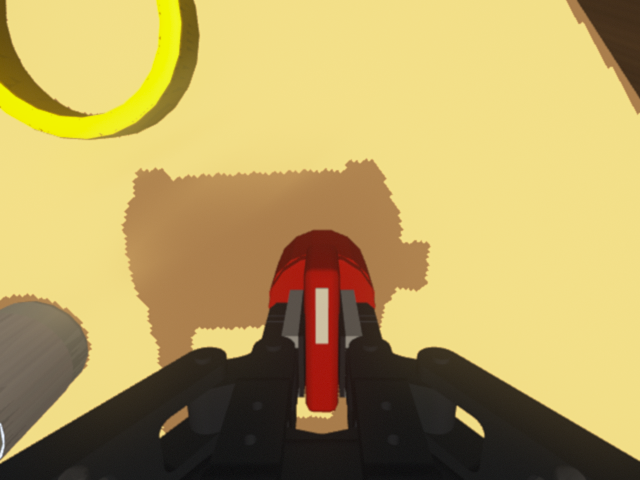

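Gripped: the opening is about 11 mm and the wing is centred between the pads, with its near end at about (322,410). Next I'll lift and carry the nut beside the stud.

jog_arm --pt "-0.02 0 0 0 0 0 5" --pt "-0.06 0 0 0 0 0 5" --pt "-0.1 0 0 0 0 0 5" --pt "-0.14 0 0 0 0 0 5" --pt "-0.176 0 0 0 0 0 5" --pt "-0.176 0 0 0 0 0 5" --pt "-0.176 -0.4 0.122 -0.9 0 0 5" --pt "-0.176 -0.4 0.122 -0.9 0 0 5" --pt "-0.176 -0.4 0.122 -0.9 0 0 5" --pt "-0.176 -0.4 0.122 -0.9 0 0 5" --pt "-0.176 -0.4 0.122 -0.9 0 0 5" --pt "-0.176 -0.4 0.122 -0.9 0 0 5" --pt "-0.176 -0.4 0.122 -0.9 0 0 5" --pt "-0.176 -0.4 0.122 -0.9 0 0 5" --pt "-0.176 -0.4 0.122 -0.9 0 0 5" --pt "-0.176 -0.4 0.122 -0.9 0 0 5" --pt "-0.176 -0.4 0.122 -0.9 0 0 5" --pt "-0.176 -0.4 0.122 -0.9 0 0 5"

```text
time: 4.5
tool_pos: [0.5814, 0.1136, 0.2191]
tcp_rot: [2.093, 0.252, -2.095]
wrist_force: [-0.1, -0.4, -1.1]
width: 0.133
```

```bash
python3 - <<'E'
from h import *
im,P,Tc,T=wrist("w3"); print(T,tool()[0]['wrist_force'],tool()[0]['q']); 
E
```

```text
[[-1.23548811e-03  2.37636566e-01 -9.71353353e-01  5.81355976e-01]
 [-3.21780490e-04 -9.71354138e-01 -2.37636349e-01  1.13647962e-01]
 [-9.99999185e-01  1.89656756e-05  1.27656329e-03  2.19115050e-01]
 [ 0.00000000e+00  0.00000000e+00  0.00000000e+00  1.00000000e+00]] [ 1.16307469 -0.70747325 -0.75316295] [1.50725894e-01 1.17362427e-01 1.79900956e+00 3.78261604e-05
 1.22584889e+00 1.48207572e+00]
```

View pics/w3.png

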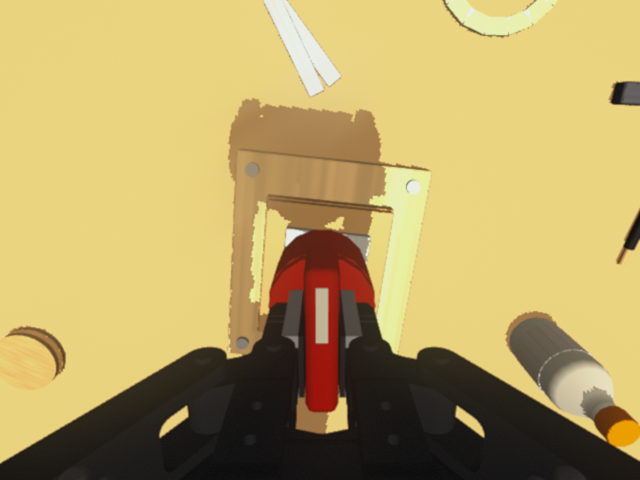

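The held nut hides the stud, so I'll back off another 70 mm along -z to see the stud.

jog_arm --pt "0 0 -0.04 0 0 0 5" --pt "0 0 -0.07 0 0 0 5" --pt "0 0 -0.07 0 0 0 5" --pt "0 0 -0.07 0 0 0 5" --pt "0 0 -0.07 0 0 0 5"

```text
time: 5.05
tool_pos: [0.6487, 0.129, 0.2193]
tcp_rot: [2.093, 0.25, -2.097]
wrist_force: [-0.1, 0.3, -0.7]
width: 0.132
```

```bash
python3 - <<'E'
from h import *
im,P,Tc,T=wrist("w4"); print(T); np.save("w4T.npy",T)
cv2.imwrite("pics/w4z.png",cv2.resize(im[100:430,220:420],None,fx=1.8,fy=1.8,interpolation=2))
t=imaging.read_camera("top"); cv2.imwrite("pics/t4.png",t)
E
```

```text
[[-1.66039006e-03  2.35940441e-01 -9.71766099e-01  6.48660182e-01]
 [-3.79010502e-04 -9.71767517e-01 -2.35940138e-01  1.28959650e-01]
 [-9.99998550e-01 -2.34431030e-05  1.70293703e-03  2.19295656e-01]
 [ 0.00000000e+00  0.00000000e+00  0.00000000e+00  1.00000000e+00]]
```

View pics/w4z.png

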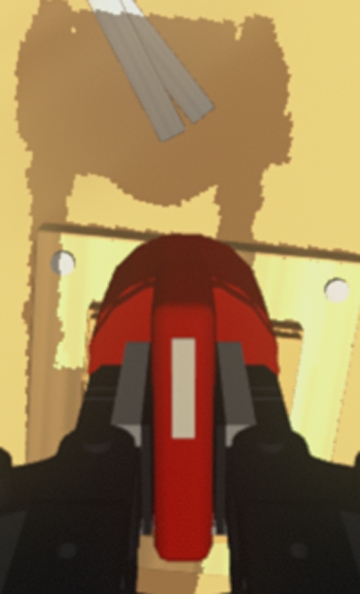

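That was the wrong direction: image-down is +z in the tool frame. I'll go the other way.

jog_arm --pt "0 0 0.05 0 0 0 5" --pt "0 0 0.1 0 0 0 5" --pt "0 0 0.15 0 0 0 5" --pt "0 0 0.2 0 0 0 5" --pt "0 0 0.2 0 0 0 5" --pt "0 0 0.2 0 0 0 5" --pt "0 0 0.2 0 0 0 5" --pt "0 0 0.2 0 0 0 5"

```text
time: 5.95
tool_pos: [0.4558, 0.0824, 0.2206]
tcp_rot: [2.096, 0.251, -2.094]
wrist_force: [-0.3, -0.0, -1.0]
width: 0.129
```

```bash
python3 - <<'E'
from h import *
im,P,Tc,T=wrist("w5"); print(T); np.save("w5T.npy",T)
cv2.imwrite("pics/w5z.png",cv2.resize(im[100:430,220:420],None,fx=1.8,fy=1.8,interpolation=2))
E
```

```text
[[ 8.33500197e-04  2.36479220e-01 -9.71636189e-01  4.55838686e-01]
 [ 7.99937163e-05 -9.71636539e-01 -2.36479237e-01  8.23530271e-02]
 [-9.99999649e-01  1.19380701e-04 -8.28776098e-04  2.20617017e-01]
 [ 0.00000000e+00  0.00000000e+00  0.00000000e+00  1.00000000e+00]]
```

View pics/w5z.png

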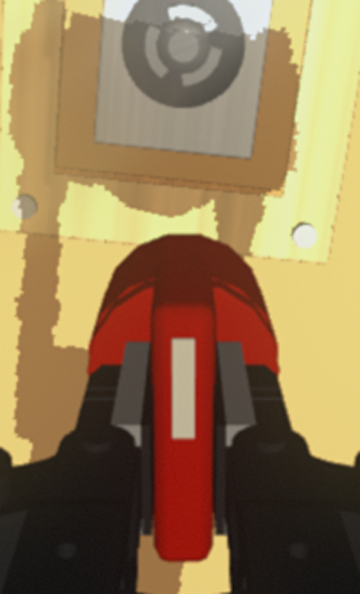

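The stud tip is at zoom (184,43), which is full-frame (322,124). The thread flights show as bright arcs around it. I'll measure the stud and nut axes.

```bash
python3 - <<'E'
from h import *
im=cv2.imread("pics/w5.png");P=imaging.camera_params("wrist");T=np.load("w5T.npy");Tc=T@P["T_tool_cam"]
f=lambda u,v,z:(np.linalg.inv(T)@np.r_[onz(u,v,P,z,Tc),1])[:3].round(4)
print("tip tool",f(322.2,123.9,.077),"world",onz(322.2,123.9,P,.077,Tc))
m=red(im)
v,u=np.where(m[:, 250:400]);print("red",u.min()+250,u.max()+250,v.min(),v.max())
for r in (290,320,360,380,400,408): uu=np.where(m[r,300:345])[0]+300;print(r,uu.min(),uu.max())
zt=T[2,3]-.0437+.069; zh=T[2,3]-.0437+.039
print("wing near",f(322,411,zt),"hub L/R",f(269,300,zh),f(375,300,zh),[ (r,f(322,r,zt)) for r in(265,270,275)])
a=cv2.resize(im[90:165,280:365],(800,706),interpolation=cv2.INTER_CUBIC)[:600]
cv2.imwrite("pics/w5s.png",a)
E
```

```text
tip tool [ 0.1437  0.0014 -0.0672] world [0.52158129 0.09688233 0.077     ]
red 269 373 243 411
290 304 339
320 305 338
360 305 337
380 305 338
400 306 336
408 309 334
wing near [-0.0253  0.0011  0.0294] hub L/R [ 0.0047 -0.0206  0.0003] [0.0047 0.0228 0.0003] [(265, array([-0.0253,  0.001 , -0.0265])), (270, array([-0.0253,  0.001 , -0.0248])), (275, array([-0.0253,  0.001 , -0.023 ]))]
```

View pics/w5s.png

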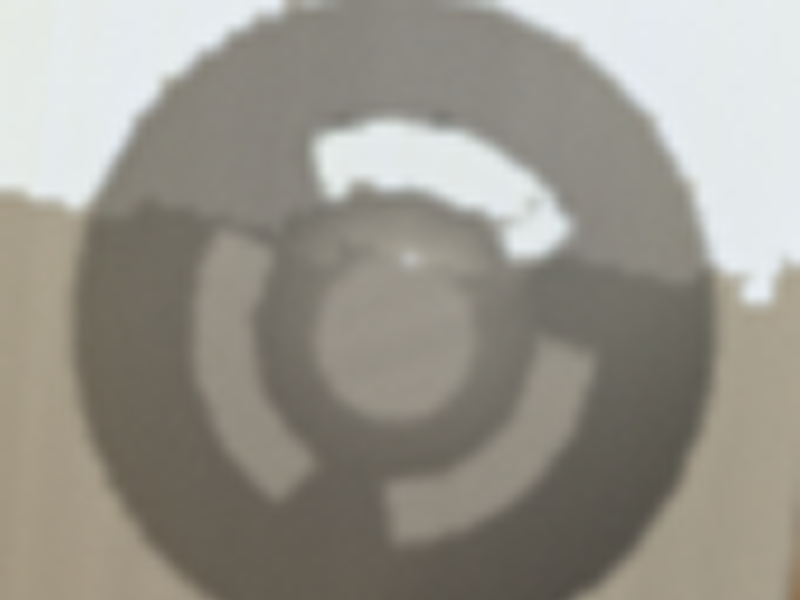

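```bash
python3 - <<'E'
from h import *
P=imaging.camera_params("wrist");T=np.load("w5T.npy");Tc=T@P["T_tool_cam"]
f=lambda u,v,z:(np.linalg.inv(T)@np.r_[onz(u,v,P,z,Tc),1])[:3].round(4)
print("tip",f(322.1,126.3,.077),onz(322.1,126.3,P,.077,Tc),"thr",f(322,125.4,.063),"disc",f(322.1,90+(318)/9.41,.052))
zb=T[2,3]-.0437
print("hub front bottom",f(322,242.5,zb),f(322,244,zb), "top",onz(292,261,imaging.camera_params("top"),.077)[:2])
E
```

```text
tip [ 0.1437  0.0013 -0.0656] [0.52000019 0.09656782 0.077     ] thr [ 0.1577  0.0013 -0.0659] disc [ 0.1687  0.0014 -0.0669]
hub front bottom [ 0.0437  0.0011 -0.0121] [ 0.0437  0.0011 -0.0113] top [0.52253816 0.09839951]
```

jog_arm --pt "0 0 -0.04 0 0 0 5" --pt "0 0 -0.068 0 0 0 5" --pt "0 0 -0.068 0 0 0 5" --pt "0.05 0 -0.068 0 0 0 5" --pt "0.08 0 -0.068 0 0 0 5" --pt "0.094 0 -0.068 0 0 0 5" --pt "0.094 0 -0.068 0 0 0 5" --pt "0.094 0 -0.068 0 0 0 5" --pt "0.094 0 -0.068 0 0 0 5"

```text
time: 6.9
tool_pos: [0.5237, 0.0987, 0.1287]
tcp_rot: [2.099, 0.251, -2.09]
wrist_force: [0.7, 0.5, -1.1]
width: 0.13
```

```bash
python3 - <<'E'
from h import *
s,T=tool(); print(T,s["wrist_force"],s["torque"],s["q"])
im=imaging.read_camera("side"); cv2.imwrite("pics/s6.png",cv2.resize(im[130:270,230:390],(800,700))[:600])
E
```

```text
[[ 4.07480893e-03  2.36517812e-01 -9.71618609e-01  5.23710904e-01]
 [ 5.21054137e-04 -9.71627045e-01 -2.36517681e-01  9.86888715e-02]
 [-9.99991562e-01  4.57498461e-04 -4.08243314e-03  1.28678203e-01]
 [ 0.00000000e+00  0.00000000e+00  0.00000000e+00  1.00000000e+00]] [ 0.71784423  0.52909522 -1.12112824] [-0.01578686  0.03032563  0.00252587] [ 1.39550514e-01  8.22790015e-02  2.01493719e+00 -5.89062952e-05
  1.04026878e+00  1.47159518e+00]
```

View pics/s6.png

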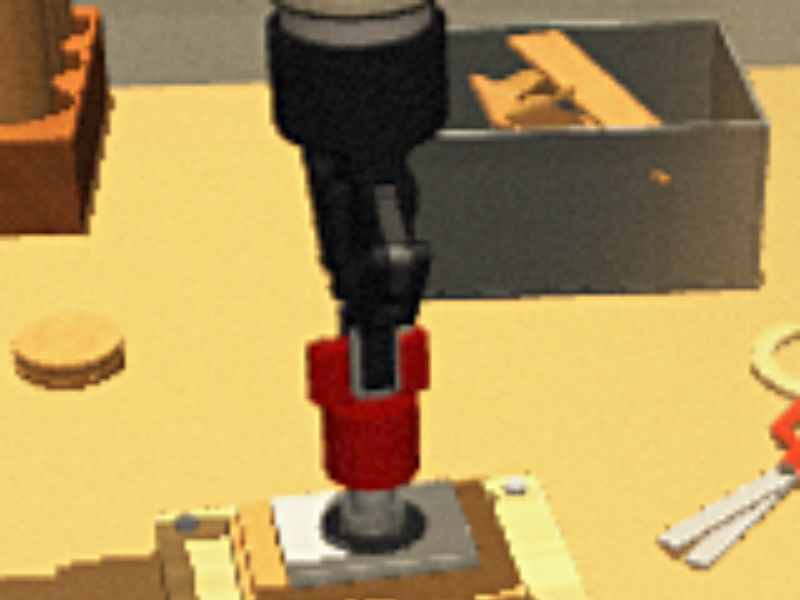

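Well aligned: the hub centre is at zoom x≈371 and the stud at x≈373. I'll descend gently.

jog_arm --pt "0.004 0 0 0 0 0 5" --pt "0.008 0 0 0 0 0 5" --pt "0.012 0 0 0 0 0 5" --pt "0.015 0 0 0 0 0 5" --pt "0.015 0 0 0 0 0 5"

```text
time: 7.45
tool_pos: [0.523, 0.0986, 0.1128]
tcp_rot: [2.097, 0.251, -2.092]
wrist_force: [0.0, -0.4, -1.4]
width: 0.134
```

jog_arm --pt "0.002 0 0 0 0 0 5" --pt "0.004 0 0 0 0 0 5" --pt "0.004 0 0 0 0 0 5"

```text
time: 7.75
tool_pos: [0.5227, 0.0986, 0.1084]
tcp_rot: [2.097, 0.251, -2.093]
wrist_force: [-0.2, 0.5, -1.4]
width: 0.13
```

jog_arm --pt "0.001 0 0 0 0 0 5" --pt "0.002 0 0 0 0 0 5" --pt "0.002 0 0 0 0 0 5"

```text
time: 8.05
tool_pos: [0.5226, 0.0985, 0.1062]
tcp_rot: [2.096, 0.251, -2.093]
wrist_force: [0.5, -0.8, -2.0]
width: 0.132
```

jog_arm --pt "0.001 0 0 0 0 0 5" --pt "0.002 0 0 0 0 0 5" --pt "0.002 0 0 0 0 0 5"

```text
time: 8.35
tool_pos: [0.5228, 0.0986, 0.1047]
tcp_rot: [2.097, 0.251, -2.093]
wrist_force: [-0.1, -0.9, 1.9]
width: 0.133
```

Contact is at TCP 0.1047, so the underside is at 61 mm, resting on the flights as predicted. Now I'll turn backward with a light bias.

jog_arm --pt "0.0005 0 0 -0.08 0 0 5" --pt "0.0005 0 0 -0.16 0 0 5" --pt "0.0005 0 0 -0.24 0 0 5" --pt "0.0005 0 0 -0.32 0 0 5" --pt "0.0005 0 0 -0.32 0 0 5"

```text
time: 8.85
tool_pos: [0.5234, 0.0988, 0.1047]
tcp_rot: [1.908, 0.546, -1.902]
wrist_force: [1.0, 0.8, 1.8]
width: 0.129
```

```bash
cat > st.py <<'E'
from h import *
s,T=tool(); print(round(s["time"],2),"yaw_y",np.degrees(np.arctan2(T[1,1],T[0,1])).round(1),s["tool_pos"].round(4),"F",s["wrist_force"].round(1),"M",s["torque"].round(3),"tilt",T[2,1:].round(4),"q6",s["q"][5].round(2),s["width"].round(3))
E
python3 st.py
```

```text
Traceback (most recent call last):
  File "st.py", line 2, in <module>
    s,T=tool(); print(round(s["time"],2),"yaw_y",np.degrees(np.arctan2(T[1,1],T[0,1])).round(1),s["tool_pos"].round(4),"F",s["wrist_force"].round(1),"M",s["torque"].round(3),"tilt",T[2,1:].round(4),"q6",s["q"][5].round(2),s["width"].round(3))
                                                                                                                                                                                                                              ^^^^^^^^^^^^^^^^
AttributeError: 'float' object has no attribute 'round'
```

jog_arm --pt "0.0007 0 0 -0.08 0 0 5" --pt "0.0007 0 0 -0.16 0 0 5" --pt "0.0007 0 0 -0.24 0 0 5" --pt "0.0007 0 0 -0.32 0 0 5" --pt "0.0007 0 0 -0.32 0 0 5"

```text
time: 9.35
tool_pos: [0.5241, 0.0989, 0.1047]
tcp_rot: [1.703, 0.796, -1.694]
wrist_force: [0.4, 1.2, 2.8]
width: 0.13
```

```bash
sed -i 's/,s\["width"\].round(3)//' st.py; python3 st.py
```

```text
9.35 yaw_y -39.7 [0.5241 0.0989 0.1047] F [0.4 1.2 2.8] M [0.14  0.024 0.049] tilt [ 0.003  -0.0037  0.1047] q6 0.83
```

jog_arm --pt "0.0007 0 0 -0.08 0 0 5" --pt "0.0007 0 0 -0.16 0 0 5" --pt "0.0007 0 0 -0.24 0 0 5" --pt "0.0007 0 0 -0.32 0 0 5" --pt "0.0007 0 0 -0.32 0 0 5"

```text
time: 9.85
tool_pos: [0.5243, 0.0996, 0.1046]
tcp_rot: [1.485, 1.006, -1.476]
wrist_force: [-2.0, 3.3, 4.0]
width: 0.132
```

```bash
python3 st.py
```

```text
9.85 yaw_y -21.6 [0.5243 0.0996 0.1046] F [-2.   3.3  4. ] M [ 0.557  0.377 -0.014] tilt [ 0.004  -0.0038  0.1046] q6 0.52
```

jog_arm --pt "0.0006 -0.0008 0 -0.04 0 0 5" --pt "0.0006 -0.0014 0 -0.12 0 0 5" --pt "0.0006 -0.0016 0 -0.2 0 0 5" --pt "0.0006 -0.0016 0 -0.28 0 0 5" --pt "0.0006 -0.0016 0 -0.28 0 0 5"

```text
time: 10.35
tool_pos: [0.5226, 0.0999, 0.1036]
tcp_rot: [1.286, 1.158, -1.278]
wrist_force: [0.1, 0.3, -0.9]
width: 0.133
```

```bash
python3 st.py
```

```text
10.35 yaw_y -5.7 [0.5226 0.0999 0.1036] F [ 0.1  0.3 -0.9] M [-0.011  0.06   0.01 ] tilt [ 0.0047 -0.002   0.1036] q6 0.24
```

The force fell to free-hanging weight, so the teeth are in the gap. I'll descend.

jog_arm --pt "0.001 0 0 0 0 0 5" --pt "0.002 0 0 0 0 0 5" --pt "0.003 0 0 0 0 0 5" --pt "0.003 0 0 0 0 0 5"

```text
time: 10.75
tool_pos: [0.5223, 0.0997, 0.1001]
tcp_rot: [1.286, 1.158, -1.279]
wrist_force: [-0.2, 0.9, -0.4]
width: 0.128
```

```bash
python3 st.py
```

```text
10.75 yaw_y -5.7 [0.5223 0.0997 0.1001] F [-0.2  0.9 -0.4] M [-0.068 -0.029 -0.019] tilt [ 0.0039 -0.0017  0.1001] q6 0.24
```

jog_arm --pt "0.001 0 0 0 0 0 5" --pt "0.002 0 0 0 0 0 5" --pt "0.003 0 0 0 0 0 5" --pt "0.003 0 0 0 0 0 5"

```text
time: 11.15
tool_pos: [0.522, 0.0997, 0.0968]
tcp_rot: [1.285, 1.159, -1.28]
wrist_force: [0.1, 0.0, -1.7]
width: 0.129
```

jog_arm --pt "0.001 0 0 0 0 0 5" --pt "0.0015 0 0 0 0 0 5" --pt "0.0015 0 0 0 0 0 5"

```text
time: 11.45
tool_pos: [0.5221, 0.0998, 0.0956]
tcp_rot: [1.285, 1.159, -1.28]
wrist_force: [0.0, -0.2, 1.1]
width: 0.132
```

```bash
python3 st.py
```

```text
11.45 yaw_y -5.8 [0.5221 0.0998 0.0956] F [ 0.  -0.2  1.1] M [0.04  0.113 0.017] tilt [ 0.0033 -0.0016  0.0956] q6 0.24
```

The nut is on the plate (underside about 52 mm). I'll turn forward in small steps and watch Mz.

jog_arm --pt "0.0003 0 0 0.05 0 0 5" --pt "0.0003 0 0 0.1 0 0 5" --pt "0.0003 0 0 0.15 0 0 5" --pt "0.0003 0 0 0.15 0 0 5"

```text
time: 11.85
tool_pos: [0.5224, 0.0997, 0.0956]
tcp_rot: [1.394, 1.078, -1.387]
wrist_force: [-0.3, 0.5, 0.9]
width: 0.13
```

```bash
python3 st.py
```

```text
11.85 yaw_y -14.4 [0.5224 0.0997 0.0956] F [-0.3  0.5  0.9] M [-0.07   0.045  0.024] tilt [ 0.0037 -0.0021  0.0956] q6 0.39
```

jog_arm --pt "0.0003 0 0 0.05 0 0 5" --pt "0.0003 0 0 0.1 0 0 5" --pt "0.0003 0 0 0.15 0 0 5" --pt "0.0003 0 0 0.15 0 0 5"

```text
time: 12.25
tool_pos: [0.5226, 0.0996, 0.0955]
tcp_rot: [1.501, 0.991, -1.493]
wrist_force: [-0.3, -0.4, 0.3]
width: 0.132
```

```bash
python3 st.py
```

```text
12.25 yaw_y -22.9 [0.5226 0.0996 0.0955] F [-0.3 -0.4  0.3] M [-0.055  0.047  0.034] tilt [ 0.0037 -0.0027  0.0955] q6 0.54
```

jog_arm --pt "0.0003 0 0 0.05 0 0 5" --pt "0.0003 0 0 0.1 0 0 5" --pt "0.0003 0 0 0.15 0 0 5" --pt "0.0003 0 0 0.15 0 0 5"

```text
time: 12.65
tool_pos: [0.5228, 0.0995, 0.0952]
tcp_rot: [1.604, 0.896, -1.595]
wrist_force: [0.3, -1.6, -0.1]
width: 0.134
```

```bash
python3 st.py
```

```text
12.65 yaw_y -31.4 [0.5228 0.0995 0.0952] F [ 0.3 -1.6 -0.1] M [-0.189 -0.077 -0.037] tilt [ 0.0038 -0.0033  0.0952] q6 0.69
```

jog_arm --pt "0.0004 0.0002 0.0003 0.05 0 0 5" --pt "0.0006 0.0002 0.0003 0.1 0 0 5" --pt "0.0006 0.0002 0.0003 0.15 0 0 5" --pt "0.0006 0.0002 0.0003 0.15 0 0 5"

```text
time: 13.05
tool_pos: [0.5228, 0.0992, 0.0945]
tcp_rot: [1.705, 0.794, -1.696]
wrist_force: [1.5, -1.2, -2.0]
width: 0.128
```

```bash
python3 st.py
```

```text
13.05 yaw_y -39.9 [0.5228 0.0992 0.0945] F [ 1.5 -1.2 -2. ] M [-0.151 -0.049 -0.015] tilt [ 0.0032 -0.0039  0.0945] q6 0.84
```

jog_arm --pt "0.0004 0.0002 0 0.05 0 0 5" --pt "0.0008 0.0004 0 0.1 0 0 5" --pt "0.001 0.0004 0 0.15 0 0 5" --pt "0.001 0.0004 0 0.15 0 0 5"

```text
time: 13.45
tool_pos: [0.5231, 0.099, 0.0936]
tcp_rot: [1.803, 0.683, -1.793]
wrist_force: [-0.1, -0.3, 0.1]
width: 0.128
```

```bash
python3 st.py
```

```text
13.45 yaw_y -48.3 [0.5231 0.099  0.0936] F [-0.1 -0.3  0.1] M [-0.037  0.084 -0.03 ] tilt [ 0.0025 -0.0043  0.0936] q6 0.98
```

jog_arm --pt "0.0004 0 0 0.05 0 0 5" --pt "0.0008 0 0 0.1 0 0 5" --pt "0.0009 0 0 0.15 0 0 5" --pt "0.0009 0 0 0.15 0 0 5"

```text
time: 13.85
tool_pos: [0.5232, 0.099, 0.0929]
tcp_rot: [1.897, 0.564, -1.887]
wrist_force: [-0.3, -0.2, 1.4]
width: 0.122
```

```bash
python3 st.py
```

```text
13.85 yaw_y -56.8 [0.5232 0.099  0.0929] F [-0.3 -0.2  1.4] M [-0.148  0.105 -0.005] tilt [ 0.0018 -0.0048  0.0929] q6 1.13
```

jog_arm --pt "0.0003 0 0 0.05 0 0 5" --pt "0.0005 0 0 0.1 0 0 5" --pt "0.0006 0 0 0.15 0 0 5" --pt "0.0006 0 0 0.15 0 0 5"

```text
time: 14.25
tool_pos: [0.5232, 0.0989, 0.0924]
tcp_rot: [1.988, 0.435, -1.977]
wrist_force: [0.1, -1.1, 1.4]
width: 0.133
```

```bash
python3 st.py
```

```text
14.25 yaw_y -65.2 [0.5232 0.0989 0.0924] F [ 0.1 -1.1  1.4] M [-0.248  0.116  0.003] tilt [ 0.0012 -0.005   0.0924] q6 1.28
```

jog_arm --pt "0.0002 0 0 0.05 0 0 5" --pt "0.0003 0 0 0.1 0 0 5" --pt "0.0003 0 0 0.15 0 0 5" --pt "0.0003 0 0 0.15 0 0 5"

```text
time: 14.65
tool_pos: [0.5233, 0.0989, 0.0923]
tcp_rot: [2.074, 0.297, -2.063]
wrist_force: [-0.5, -0.9, 2.1]
width: 0.132
```

```bash
python3 st.py
```

```text
14.65 yaw_y -73.7 [0.5233 0.0989 0.0923] F [-0.5 -0.9  2.1] M [-0.243  0.181 -0.052] tilt [ 0.0005 -0.0053  0.0923] q6 1.43
```

jog_arm --pt "0 0 0 0.05 0 0 5" --pt "0 0 0 0.1 0 0 5" --pt "0 0 0 0.12 0 0 5" --pt "0 0 0 0.12 0 0 5"

```text
time: 15.05
tool_pos: [0.5233, 0.0988, 0.0923]
tcp_rot: [2.14, 0.179, -2.129]
wrist_force: [0.0, -1.2, 2.0]
width: 0.132
```

```bash
python3 st.py
```

```text
15.05 yaw_y -80.4 [0.5233 0.0988 0.0923] F [ 0.  -1.2  2. ] M [-0.366  0.17  -0.003] tilt [-0.     -0.0053  0.0923] q6 1.54
```

jog_arm --pt "-0.0002 0 0.0002 0.04 0 0 5" --pt "-0.0002 0.0003 0 0.08 0 0 5" --pt "-0.0002 0.0003 0 0.08 0 0 5"

```text
time: 15.35
tool_pos: [0.5232, 0.0987, 0.0923]
tcp_rot: [2.182, 0.097, -2.171]
wrist_force: [-0.2, 0.0, 0.4]
width: 0.134
```

```bash
python3 st.py
```

```text
15.35 yaw_y -84.9 [0.5232 0.0987 0.0923] F [-0.2  0.   0.4] M [-0.08   0.047  0.043] tilt [-0.0008 -0.0051  0.0923] q6 1.62
```

jog_arm --pt "-0.0001 0.0002 0 0.03 0 0 5" --pt "-0.0001 0.0002 0 0.06 0 0 5" --pt "-0.0001 0.0002 0 0.06 0 0 5"

```text
time: 15.65
tool_pos: [0.5232, 0.0986, 0.0924]
tcp_rot: [2.213, 0.033, -2.202]
wrist_force: [0.2, -0.0, -0.3]
width: 0.133
```

```bash
python3 st.py
```

```text
15.65 yaw_y -88.3 [0.5232 0.0986 0.0924] F [ 0.2 -0.  -0.3] M [-0.021 -0.002  0.203] tilt [-0.0012 -0.005   0.0924] q6 1.68
```

Mz rose to 0.2 N·m, which is the forward wall. The underside is about 3.3 mm below rest. I'll unload the twist, open, and then lift clear.

jog_arm --pt "0 0 0 -0.03 0 0 5" --pt "0 0 0 -0.03 0 0 30" --pt "0 0 0 -0.03 0 0 45" --pt "0 0 0 -0.03 0 0 45" --pt "0 0 0 -0.03 0 0 45" --pt "0 0 0 -0.03 0 0 45" --pt "-0.01 0 0 -0.03 0 0 45" --pt "-0.04 0 0 -0.03 0 0 45" --pt "-0.08 0 0 -0.03 0 0 45" --pt "-0.12 0 0 -0.03 0 0 45" --pt "-0.12 0 0.07 -0.03 0 0 45" --pt "-0.12 0 0.07 -0.03 0 0 45" --pt "-0.12 0 0.07 -0.03 0 0 45" --pt "-0.12 0 0.07 -0.03 0 0 45"

```text
time: 17.05
tool_pos: [0.4531, 0.0966, 0.2129]
tcp_rot: [2.2, 0.066, -2.184]
wrist_force: [-0.0, 1.5, 0.2]
width: 0.45
```

```bash
python3 st.py; python3 - <<'E'
from h import *
im,P,Tc,T=wrist("w9"); sd=imaging.read_camera("side")
cv2.imwrite("pics/f.png",np.hstack([cv2.resize(im,(480,360)),cv2.resize(sd[180:270,265:345],(320,360))]))
E
```

```text
17.05 yaw_y -86.6 [0.4531 0.0966 0.2129] F [-0.   1.5  0.2] M [ 0.009 -0.03   0.002] tilt [-0.0013 -0.0072  0.2129] q6 1.67
```

View pics/f.png

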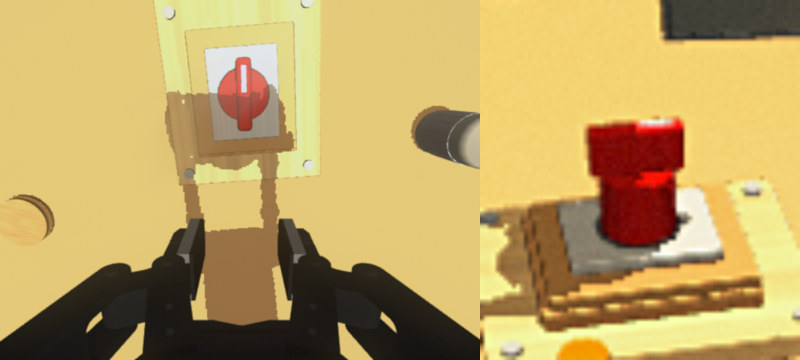

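The nut stands upright on the plate and centred. The wing, at (243,95) in the wrist half of the picture, hasn't turned, and the gripper is clear. I'll hand in.

```bash
python3 -c "
from workcell import finish_job; print(finish_job())"
```

```text
the job is handed in; nothing more can be done
None
```

I threaded the red wing nut onto the stud and turned it home, then let go and handed the job in at about 17 s; no verdict was reported.

- **Getting on:** the nut rested on the thread with its underside at 61 mm. Turning back about 70° made the push force disappear, and it then went down to the plate (about 52 mm).
- **Going home:** I turned it forward about 82°. It sank about 3.3 mm, ran level, then hit the end wall at about 0.2 N·m, below the 0.4 N·m limit. I eased off slightly before opening the gripper. The force readings I took stayed within a few newtons during the fitting.
- **Last look:** the nut was upright and centred on the plate, the wing had not turned after release, and the gripper was clear of it.

**Not confirmed:** plate travel and stud twist can't be read directly, so the 3.3 mm is from tool height and the twist is judged from wrist torque. The top camera and wrist camera disagreed by about 3 mm on where the stud was; I used the wrist estimate and corrected sideways by feel. I did not re-measure the other objects; the arm should not have come near any of them.

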